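# Clear the used sharps off the procedure tray and close the sharps box

### The job

After the blood draw, sweep the two capped syringes and the blue stopper along the blue-grey tray with your fingertips until all three have dropped into the yellow sharps box at its left end; they are contaminated, so push them only and never pick them up. Then push the standing red lid over and press it fully shut. Leave the brown dropper bottle and the small red carton standing where they are on the tray, and do not disturb anything else on the bench.

Things in the scene. Friction and masses are not known exactly. Their poses are not given: they have to be found in the camera images.
- tray: Blue-grey tray fixed to the bench, a yellow sharps box clipped into its left end; 184 (x) x 332 (y -181 to +151) x 67 mm. Origin at bench height; x away from the robot, y left along the sweep, z up. Flat solid deck 56 mm up, from y -171 to +84 mm, 164 mm wide between rims 11 mm higher (long sides, right end); no rim at y +84, where the box's mouth begins. Handle 20 mm beyond the right end.
- well_mouth (a point): Centre of the sharps box's open mouth, at deck height (tray x = 0, y = 115 mm, z = 56 mm), axes as the tray. The mouth is 164 mm along x and 62 mm along y; the box inside is 50 mm deep. Side cheeks of the box stand 12 mm above the deck.
- lid_hinge (a point): Middle of the lid's hinge line, at the left (+y) edge of the sharps box: tray x = 0, y = 152 mm, z = 60 mm; the hinge line runs along the tray's x.
- lid (a joint): Red lid, rad: 0 = shut (flat over the mouth, upper face 6 mm above the deck, overlapping it by 3 mm), pi/2 = upright, 1.6 to 1.85 = as found open, leaning outward (left); stop at 1.92. Plate 158 x 71 x 4 mm hinged on its left edge, small thumb tab 9 mm past the free edge. The stiff hinge stays where left; 1 to 2 N at the free edge moves it, all the way down.
- lid_edge (a point): Middle of the lid's free edge, on the outer face (the upper face when shut), 68 mm from the hinge line.
- syringe_green_centre (a point): Centre of the used syringe with the green needle cap, frosted barrel: 136 mm long, 16 to 20 mm wide, 20 mm high, lying flat on the deck across the sweep direction, its own y the long axis. 12 g, slides, does not roll. Either syringe may be the one nearer to the box, about 50 mm apart.
- syringe_blue_centre (a point): Centre of the used syringe with the blue needle cap; same size and mass, lying likewise.
- stopper_centre (a point): Centre of the small blue rubber stopper, 13 mm in diameter and 20 mm high, standing on the deck farther from the box than the syringes; 10 g, may tip over and roll when pushed.
- dropper_centre (a point): Centre of the brown dropper bottle, 26 mm in diameter and 66 mm high, standing near a corner at the right end of the deck; leave alone.
- carton_centre (a point): Centre of the small red carton, 22 x 30 x 26 mm, standing near the other corner at the right end of the deck; leave alone.
- slide_pack: White slide carton lying on the bench to the left in front of the tray, 30 x 80 x 28 mm, origin under its centre; leave alone.
- timer: White timer on the bench at the left front, 54 x 74 x 29 mm, origin under its centre; leave alone.

How it is judged:
On the way, in this order (a step that is already met when the one before it is completed fails the run):
1. both syringes and the stopper lie inside the sharps box (x of syringe_green_centre in the frame of well_mouth between -0.082 and 0.082 m and y of syringe_green_centre in the frame of well_mouth between -0.031 and 0.031 m and z of each of syringe_green_centre, syringe_blue_centre, stopper_centre in the frame of well_mouth below -0.008 m and x of syringe_blue_centre in the frame of well_mouth between -0.082 and 0.082 m and y of syringe_blue_centre in the frame of well_mouth between -0.031 and 0.031 m and x of stopper_centre in the frame of well_mouth between -0.082 and 0.082 m and y of stopper_centre in the frame of well_mouth between -0.031 and 0.031 m), for 0.2 s.
2. the lid is fully shut on them (all of step 1 and value of joint lid below 0.06 rad), for 0.2 s.
At the end, for the whole second after the job is handed in: Both syringes and the stopper lie at rest inside the sharps box (centres within the mouth's outline and at least 8 mm below the deck), the lid is within 0.06 rad of shut, and the dropper bottle and the red carton stand upright (within 0.15 rad), less than 15 mm from where they were (all of step 2 and linear speed of each of syringe_green, syringe_blue, stopper below 0.02 m/s and angle between each of dropper_centre, carton_centre's own z axis and vertical below 0.15 rad and distance of each of dropper_centre, carton_centre from where it was at the start of the episode below 0.015 m); the robot touches nothing.
It fails at once if a syringe or the stopper is lifted (its centre rises more than about 2 cm above where it lies on the deck) (height (world z) of any of syringe_green_centre, syringe_blue_centre, stopper_centre above 0.09 m).
It fails at once if the dropper bottle or the red carton on the tray is moved by 15 mm or tipped over (distance of any of dropper_centre, carton_centre from where it was at the start of the episode above 0.015 m or angle between any of dropper_centre, carton_centre's own z axis and vertical above 0.4 rad).
It fails at once if the slide carton or the timer on the bench is moved by 2 cm (distance of any of slide_pack, timer from where it was at the start of the episode above 0.02 m).
It also fails if it takes over 54 s, if anything falls off the work surface, if the arm or the gripper's body presses on something with over 40 N, if the wrist force passes 120 N, or if a joint passes its speed limit or range.

### The arm

A 7-joint arm with a two-finger parallel gripper is mounted at the origin on a cart in front of the work surface, level with it; the furniture and walls round the work are solid. World frame = base frame: x ahead of the robot, y to its left, z up, the work surface at z = 0. Lengths are in m, angles in rad, forces in N, time in s.
With the tool pointing down it reaches from about 0.4 to 0.9 m from the base axis. Payload 5.5 kg.
Tool frame: the origin (TCP) lies at the very end of the fingers, on their centre line; the grasp point (between the pads) lies 19 mm behind it; y points along the fingers, z is the direction in which the jaws open and shut, and the axes are right-handed (so a half turn about y gives the same grasp; the last joint's range is limited). The gripper opens to 92 mm and grips with 3 to 60 N. Pads are 19 mm wide; open, the fingers measure 130 mm over their backs; the gripper's body (75 mm by 190 mm) begins 47 mm behind the grasp point.
Start: joints at [-0.913, 0.501, -0.427, 1.55, 0.221, 1.138, -0.21], TCP at [0.25, 0.6, 0.195] pointing down, gripper open.
Joint ranges: [-2.88, 2.88], [-0.31, 2.03], [-1.54, 1.56], [0.2, 2.42], [-1.41, 4.55], [0.19, 2.02], [-2.57, 2.57]. Speed limits (rad/s): [2.57, 2.57, 3.14, 3.14, 3.14, 3.14, 3.14].

### API

Orientations are given as [roll, pitch, yaw] about the fixed x, y, z axes, in that order (R = Rz(yaw) Ry(pitch) Rx(roll)).
In Python, from plant import manip gives the robot as it stands.
- The arm moves only by the tool play_rows, never from a script. Its arguments are lists of equal length, an entry for each row: "rotation": the turn, a rotation vector about the tool's x, y, z in rad, a list of three; "xyz": the shift along the tool's x, y, z in cm, a list of three; "jaw": the finger opening in cm, from 0 to 9.18. In form: {"rotation": [[rx, ry, rz], ...], "xyz": [[tx, ty, tz], ...], "jaw": [jaw, ...]}. A call has exactly 5 rows; each row shifts and turns the commanded pose from where the row before left it, along the tool's axes as they then stand; what a row does not reach is not made up. A row lasts 1/10 s, in which the tool goes at most 50 mm and 8.59 degrees, less where a joint would pass 70% of its speed; a pose out of reach is approached as far as the arm can. A call is refused whole if a number of a shift passes 5 or a number of a turn 0.15, either way. A call with a gripper value outside its range is refused whole. The fingers move at their own pace and stop on an object; the grip force is fixed at half the most. Time passes only in rows, so rows that do not move let the fingers close, or fill a call up. It gives the time, the measured TCP pose, the force and the opening at its end, in the units of the state.
- manip.get_state(): the state, without advancing time (a new reading comes with each control period).
- manip.grab_frame(name): name is "side" or "top"; returns a dict with "image" (480x640x3 uint8, red, green, blue), "range_z" (480x640 float32, m along the optical axis (not along the pixel's ray), 0 where there is no reading), "fx", "fy", "cx", "cy" (pixels), "world_from_camera" (4x4, takes a point from camera to world coordinates). Camera axes: x right, y up, looking along -z (the intrinsics and any distortion apply to the point x, -y, -z); pixel columns grow to the right and rows downward; lengths in m; the calibration is good to about 2 mm. A picture is of the moment at which its call begins.
- manip.close_job(): hands the job in, once; it reports no verdict.
The state is a dict: "time": time; "joints": joint angles; "joint_velocities": joint speeds; "joint_efforts": joint torques, N m; "tcp_pos": TCP position; "tcp_rot": TCP orientation; "ft_force": force on the tool from outside, world axes, zero at the start; "moment": the same for the moment, N m; "gripper_width": opening from 0.0 (shut) to 1.0 (fully open).
Only numpy, scipy, OpenCV 4.12 (cv2) and the standard library are available. Lean on these libraries where they do the work, as an engineer would, in place of code of your own. Each camera call takes 0.05 s, during which the arm holds its last target. There are 200 camera calls.

## Working session

There is one attempt and no reset: what is moved stays moved. The work goes in short steps, Python scripts to look and compute and a tool call to move; the robot and the scene stay as the last step left them, time stands still between calls to the robot, and variables do not carry over. Pictures are saved under pics/ and viewed, about 8 in all and at most 12, crops included, and the job is handed in when it is done.

Besides the shell and the picture viewer there is one more tool, called after "Call:" as name(argument=value, ...), one argument or row to a line, values as JSON. play_rows: Moves the arm, as the interface text tells. Its arguments: {"type":"object","properties":{"rotation":{"type":"array"},"xyz":{"type":"array"},"jaw":{"type":"array"}},"required":["rotation","xyz","jaw"]}

```bash
mkdir -p pics; ls
cat > h.py <<'E'
import numpy as np, cv2
from plant import manip
from scipy.spatial.transform import Rotation as R
def grab(n):
    f=manip.grab_frame(n); return f
def cloud(f):
    z=f["range_z"]; v,u=np.mgrid[:480,:640]
    p=np.stack([(u-f["cx"])/f["fx"]*z,-(v-f["cy"])/f["fy"]*z,-z,np.ones_like(z)],-1)
    P=(p@np.array(f["world_from_camera"]).T)[...,:3]; P[z<=0]=np.nan
    return P
def save(f,n): cv2.imwrite("pics/"+n,cv2.cvtColor(f["image"],cv2.COLOR_RGB2BGR))
def st():
    s=manip.get_state(); print({k:np.round(s[k],3).tolist() for k in("time","tcp_pos","tcp_rot","ft_force","gripper_width","joints")}); return s
E
python3 - <<'E'
from h import *
s=st(); print(R.from_euler('xyz',s["tcp_rot"]).as_matrix().round(3))
t=grab("top"); d=grab("side")
im=cv2.cvtColor(np.vstack([t["image"],d["image"]]),cv2.COLOR_RGB2BGR)
save(t,"t0.png");save(d,"s0.png")
for n,f in(("t",t),("s",d)): np.save(n+"0.npy",cloud(f)); print(np.round(f["world_from_camera"],3), f["fx"])
E
```

```text
pics
{'time': 0.0, 'tcp_pos': [0.25, 0.599, 0.194], 'tcp_rot': [-1.573, 0.0, -0.395], 'ft_force': [-0.541, 0.438, -0.622], 'gripper_width': 1.001, 'joints': [-0.913, 0.502, -0.427, 1.551, 0.221, 1.138, -0.21]}
[[ 0.923 -0.001  0.385]
 [-0.385 -0.002  0.923]
 [-0.    -1.    -0.002]]
[[ 0.01   0.99  -0.142  0.344]
 [-1.     0.012  0.007  0.035]
 [ 0.009  0.142  0.99   1.207]
 [ 0.     0.     0.     1.   ]] 577.9575957791645
[[ 0.381  0.798 -0.467 -0.034]
 [-0.925  0.334 -0.183 -0.159]
 [ 0.01   0.501  0.865  1.067]
 [ 0.     0.     0.     1.   ]] 596.1226130057785
```

View pics/t0.png

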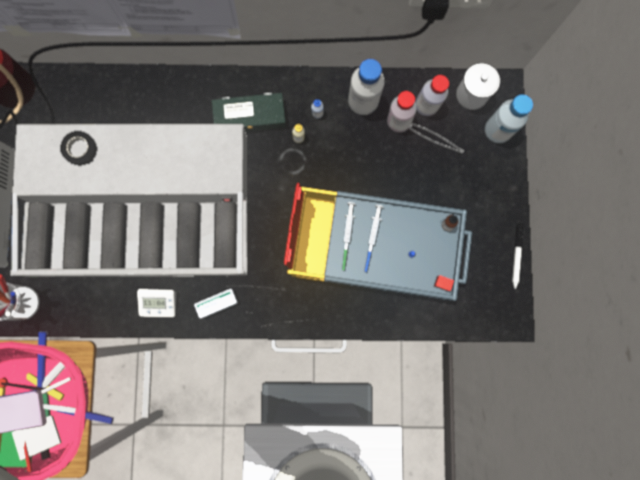

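View pics/s0.png

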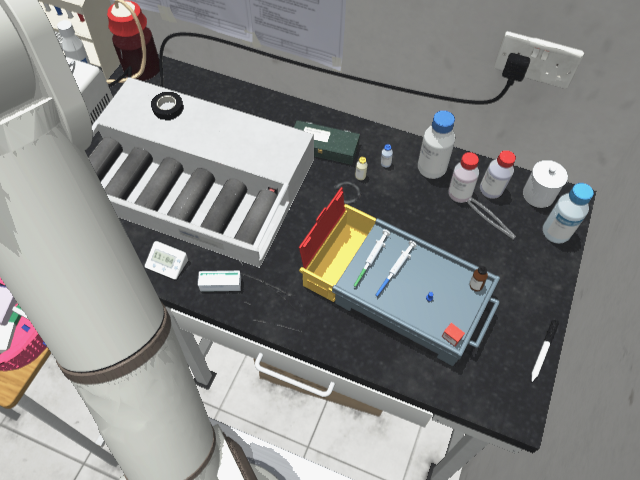

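The top view shows the tray, with the box on the left at about (315,235). The green-capped syringe is at (348,237), the blue-capped one at (373,240), the stopper at (411,254), the dropper at (450,223) and the carton at (445,283). The lid is standing at (294,225). The side view agrees with this.

Run:
```python
from h import *
t=cv2.imread("pics/t0.png");P=np.load("t0.npy");hsv=cv2.cvtColor(t,cv2.COLOR_BGR2HSV)
reg=np.zeros((480,640),bool);reg[170:315,270:485]=1
X,Y,Z=P[...,0],P[...,1],P[...,2]
dk=reg&(abs(Z-.056)<.005)&(cv2.inRange(hsv,(95,40,60),(115,140,200))>0)
print("deck z",np.median(Z[dk]),dk.sum())
rim=reg&(Z>.045)&(Z<.075)&(np.arange(640)[None]>285)
pts=P[reg&(Z>.05)&(Z<.072)&((cv2.inRange(hsv,(90,20,30),(120,160,255))>0))][:,:2]
r=cv2.minAreaRect(pts.astype(np.float32)*1000);print("blue rect",r,cv2.boxPoints(r))
ye=reg&(cv2.inRange(hsv,(18,120,80),(35,255,255))>0)
yp=P[ye&(Z>.06)][:,:2];r=cv2.minAreaRect(yp.astype(np.float32)*1000);print("yellow rim",r,cv2.boxPoints(r),np.median(P[ye&(Z>.06)][:,2]))
def rep(n,m):
    p=P[m]; print(n,m.sum(),np.nanmean(p,0).round(4),np.nanmin(p,0).round(3),np.nanmax(p,0).round(3))
red=(cv2.inRange(hsv,(0,150,60),(8,255,255))|cv2.inRange(hsv,(172,150,60),(180,255,255)))>0
c=np.arange(640)[None]
rep("lid",reg&red&(c<310)); rep("carton",reg&red&(c>420)&(Z>.075))
bl=reg&(cv2.inRange(hsv,(105,170,60),(125,255,255))>0)
rep("stopper",bl&(c>400)); rep("bluecap",bl&(c<400))
rep("green",reg&(cv2.inRange(hsv,(45,100,40),(80,255,255))>0))
rep("dropper",reg&(Z>.085)&(c>430)&~red)
for n,a,b in(("syrG",335,358),("syrB",360,386)):
    m=reg&(Z>.063)&(c>=a)&(c<b)&(np.arange(480)[:,None]>200)&(np.arange(480)[:,None]<276);rep(n,m)
    q=P[m][:,:2].astype(np.float32)*1000; print(cv2.minAreaRect(q))
for n,a,b,e,g in (("slide",190,240,285,320),("timer",132,180,285,322)):
    m=np.zeros((480,640),bool);m[e:g,a:b]=1;rep(n,m&(Z>.02))
m=np.zeros((480,640),bool);m[120:280,10:250]=1;rep("rack",m&(Z>.03)); m[:]=0;m[80:180,260:345]=1;rep("back",m&(Z>.015))
```

```text
deck z 0.05753461563338291 1903
blue rect ((510.58807373046875, -152.25228881835938), (281.13330078125, 184.01446533203125), 81.90326690673828) [[ 3.9969992e+02 -2.7845898e+02]
 [ 5.8188007e+02 -3.0437646e+02]
 [ 6.2147620e+02 -2.6045593e+01]
 [ 4.3929608e+02 -1.2811279e-01]]
yellow rim ((535.6229248046875, 25.469860076904297), (70.59832763671875, 176.492431640625), 81.55235290527344) [[443.1485      3.5175438]
 [617.7261    -22.410196 ]
 [628.09735    47.422176 ]
 [453.51978    73.349915 ]] 0.0687884019120093
lid 673 [0.54   0.063  0.1059] [ 0.462  0.047 -0.003] [0.649 0.084 0.145]
carton 150 [ 0.4343 -0.2323  0.0834] [ 0.423 -0.249  0.075] [ 0.447 -0.217  0.09 ]
stopper 4 [ 0.4928 -0.1716  0.0787] [ 0.491 -0.174  0.077] [ 0.493 -0.17   0.082]<stdin>:13: RuntimeWarning: Mean of empty slice
Traceback (most recent call last):
ValueError: zero-size array to reduction operation fmin which has no identity
```

```bash
cat >> h.py <<'E'
O=np.array([.519,-.0924]);YAW=-.1415
cy,sy=np.cos(YAW),np.sin(YAW);RT=np.array([[cy,-sy],[sy,cy]])
def w2t(p): q=np.array(p,float).copy(); q[...,:2]=(q[...,:2]-O)@RT; return q
def t2w(x,y): return O+RT@np.array([x,y])
E
python3 - <<'E' 2>/dev/null
from h import *
for v in "ts":
    im=cv2.imread(f"pics/{v}0.png");P=w2t(np.load(f"{v}0.npy"));hsv=cv2.cvtColor(im,cv2.COLOR_BGR2HSV)
    X,Y,Z=P[...,0],P[...,1],P[...,2]
    def rep(n,m):
        p=P[m]; 
        if len(p): print(v,n,len(p),np.median(p,0).round(4),np.percentile(p,2,0).round(3),np.percentile(p,98,0).round(3))
    ins=(abs(X)<.08)
    print("deck z",np.median(Z[ins&(abs(Y+.06)<.06)]))
    red=(cv2.inRange(hsv,(0,130,60),(8,255,255))|cv2.inRange(hsv,(172,130,60),(180,255,255)))>0
    rep("lid",(abs(X)<.1)&red&(Y>.1)&(Z>.03)); rep("carton",(abs(X)<.1)&red&(Y<-.1)&(Z>.06))
    rep("dropper",ins&(Y<-.1)&(Z>.085)&~red); rep("stopper",(abs(X)<.06)&(Y<-.035)&(Y>-.13)&(Z>.066))
    for n,a,b in(("syrG",.02,.075),("syrB",-.04,.02)):
        m=ins&(abs(X)<.078)&(Y>a)&(Y<b)&(Z>.0655)&(Z<.09);rep(n,m)
        q=P[m][:,:2].astype(np.float32)*1000; print(cv2.minAreaRect(q))
    rep("greencap",ins&(cv2.inRange(hsv,(45,100,40),(80,255,255))>0));rep("bluecap",ins&(Y>-.04)&(Y<.08)&(cv2.inRange(hsv,(100,150,60),(125,255,255))>0)&(Z>.06))
    rep("rimL",(X<-.083)&(X>-.1)&(Y>-.17)&(Y<.15)&(Z>.06)&(Z<.1));rep("rimR",(X>.083)&(X<.1)&(Y>-.17)&(Y<.15)&(Z>.06)&(Z<.1))
    rep("rimEnd",(Y<-.17)&(Y>-.19)&(abs(X)<.07)&(Z>.06)&(Z<.1))
    W=np.load(f"{v}0.npy");P=W
    for n,a,b,e,g in (("slide",190,240,285,320),("timer",132,180,285,322),("rack",10,250,120,280),("back",260,345,80,180)):
        if v=="t": m=np.zeros((480,640),bool);m[e:g,a:b]=1;rep(n,m&(W[...,2]>.02))
E
```

```text
deck z 0.05795973153218603
t lid 620 [-0.0025  0.1555  0.1259] [-0.076  0.15   0.073] [0.072 0.162 0.141]
t carton 174 [-0.0638 -0.1507  0.0834] [-0.074 -0.166  0.075] [-0.053 -0.136  0.088]
t dropper 8941 [ 0.0022 -0.3515  0.2707] [-0.077 -0.363  0.094] [ 0.077 -0.339  0.39 ]
t stopper 20 [-0.0135 -0.083   0.0773] [-0.018 -0.088  0.066] [-0.009 -0.08   0.082]
t syrG 310 [0.0139 0.0491 0.0714] [-0.062  0.043  0.066] [0.069 0.056 0.077]
((2.1276626586914062, 50.834529876708984), (18.319793701171875, 135.43385314941406), 88.8585433959961)
t syrB 317 [ 0.016  -0.0013  0.0715] [-0.058 -0.01   0.066] [0.072 0.005 0.077]
((5.208366394042969, -3.357213020324707), (18.66977310180664, 135.95330810546875), 88.77781677246094)
t bluecap 1 [-0.0282  0.0009  0.0715] [-0.028  0.001  0.072] [-0.028  0.001  0.072]
t rimL 635 [-0.087  -0.0211  0.0691] [-0.091 -0.164  0.061] [-0.083  0.14   0.074]
t rimR 560 [ 0.0863 -0.0275  0.0692] [ 0.083 -0.165  0.064] [0.091 0.139 0.074]
t rimEnd 368 [ 0.0007 -0.1756  0.0687] [-0.067 -0.182  0.061] [ 0.067 -0.171  0.074]
t slide 612 [0.3931 0.2202 0.0296] [0.369 0
[... 702 characters left out ...]
1.13348388671875, 49.085227966308594), (138.94171142578125, 17.65680503845215), 2.5205137729644775)
s syrB 303 [ 0.0134 -0.0018  0.0696] [-0.06  -0.01   0.066] [0.071 0.005 0.074]
((4.7248687744140625, -0.11496925354003906), (15.90771484375, 138.73609924316406), 85.84217071533203)
s greencap 40 [-0.0457  0.0479  0.0685] [-0.066  0.046  0.065] [-0.028  0.05   0.072]
s bluecap 45 [-0.042   0.0017  0.069 ] [-0.063 -0.001  0.066] [-0.024  0.004  0.072]
s rimL 900 [-0.0891 -0.0268  0.0666] [-0.093 -0.165  0.061] [-0.084  0.14   0.071]
s rimR 376 [ 0.0854 -0.0271  0.067 ] [ 0.083 -0.164  0.062] [0.09  0.136 0.071]
s rimEnd 341 [-0.0059 -0.1764  0.0673] [-0.067 -0.181  0.063] [ 0.067 -0.172  0.071]
```

```bash
cat >> h.py <<'E'
import json
def pose(x,y,z,dyaw=0,lean=0):
    # tray-frame TCP; tool z along tray x, tool x = -tray y; lean>0: gripper body tilts toward +y
    r=R.from_euler('z',YAW)*R.from_euler('z',dyaw)*R.from_euler('x',-lean)*R.from_euler('z',-np.pi/2)*R.from_euler('x',-np.pi/2)
    return np.r_[t2w(x,y),z],r
def cur():
    s=manip.get_state(); return np.array(s["tcp_pos"]),R.from_euler('xyz',s["tcp_rot"])
def plan(segs,start=None):
    p,r=start or cur(); rows=[]
    for (q,rq),n,jaw in segs:
        for i in range(n):
            k=n-i; rv=((r.inv()*rq).as_rotvec()/k); t=r.inv().apply((q-p)/k)*100
            rv=rv.round(3);t=t.round(2); p=p+r.apply(t)/100; r=r*R.from_rotvec(rv); rows.append((rv.tolist(),t.tolist(),jaw))
    for i in range(0,len(rows),5):
        c=rows[i:i+5]; print(json.dumps({"rotation":[a[0] for a in c],"xyz":[a[1] for a in c],"jaw":[a[2] for a in c]}))
    print("end",p.round(4),len(rows)); return p,r
def where():
    s=manip.get_state(); print("t",round(s["time"],2),"tray",w2t(s["tcp_pos"]).round(4),"F",np.round(s["ft_force"],1),"w",round(s["gripper_width"],3))
E
python3 - <<'E'
from h import *
P=w2t(np.load("t0.npy"));m=(abs(P[...,0])<.085)&(P[...,1]<-.11)&(P[...,1]>-.18)&(P[...,2]>.095)&(P[...,2]<.14)
print(np.median(P[m],0),P[m].min(0),P[m].max(0),m.sum())
plan([(pose(.003,-.03,.19),20,7),(pose(.003,-.03,.061),10,7)])
E
```

```text
[ 0.05453268 -0.14326854  0.1085459 ] [ 0.04431047 -0.15917963  0.09515176] [ 0.0715704  -0.13299222  0.12517515] 154
{"rotation": [[0.0, 0.066, 0.0], [0.0, 0.066, 0.0], [0.0, 0.066, 0.0], [0.0, 0.066, 0.0], [0.0, 0.066, 0.0]], "xyz": [[2.62, 0.02, -2.82], [2.81, 0.02, -2.64], [2.97, 0.02, -2.45], [3.13, 0.02, -2.24], [3.27, 0.03, -2.03]], "jaw": [7, 7, 7, 7, 7]}
{"rotation": [[0.0, 0.066, 0.0], [0.0, 0.066, 0.0], [0.0, 0.066, 0.0], [0.0, 0.066, 0.0], [0.0, 0.066, 0.0]], "xyz": [[3.4, 0.02, -1.81], [3.51, 0.03, -1.59], [3.6, 0.02, -1.35], [3.69, 0.03, -1.11], [3.75, 0.02, -0.87]], "jaw": [7, 7, 7, 7, 7]}
{"rotation": [[0.0, 0.066, 0.0], [0.0, 0.066, 0.0], [0.0, 0.066, 0.0], [0.0, 0.066, 0.0], [0.0, 0.066, 0.0]], "xyz": [[3.8, 0.03, -0.62], [3.83, 0.02, -0.36], [3.85, 0.03, -0.11], [3.85, 0.02, 0.14], [3.83, 0.03, 0.4]], "jaw": [7, 7, 7, 7, 7]}
{"rotation": [[0.0, 0.066, 0.0], [0.0, 0.065, 0.0], [0.0, 0.066, 0.001], [0.0, 0.065, 0.0], [0.001, 0.066, 0.001]], "xyz": [[3.79, 0.02, 0.65], [3.74, 0.03, 0.9], [3.68, 0.02, 1.14], [3.59, 0.02, 1.38], [3.5, 0.03, 1.61]], "jaw": [7, 7, 7, 7, 7]}
{"rotation": [[-0.0, -0.0, -0.0], [-0.0, -0.0, -0.0], [-0.0, -0.0, -0.0], [-0.0, -0.0, -0.0], [-0.0, -0.0, -0.0]], "xyz": [[0.0, 1.29, -0.0], [0.0, 1.29, -0.0], [0.0, 1.29, -0.0], [0.0, 1.29, -0.0], [0.0, 1.29, -0.0]], "jaw": [7, 7, 7, 7, 7]}
{"rotation": [[-0.0, -0.0, -0.0], [-0.0, -0.0, -0.0], [-0.0, -0.0, -0.0], [-0.0, -0.0, -0.0], [-0.0, -0.0, -0.0]], "xyz": [[0.0, 1.29, -0.0], [0.0, 1.29, -0.0], [0.0, 1.29, -0.0], [0.0, 1.29, -0.0], [0.01, 1.29, -0.01]], "jaw": [7, 7, 7, 7, 7]}
end [ 0.5177 -0.1226  0.061 ] 30
```

Call:
play_rows(
  rotation=[
    [0, 0.066, 0],
    [0, 0.066, 0],
    [0, 0.066, 0],
    [0, 0.066, 0],
    [0, 0.066, 0],
  ],
  xyz=[
    [2.6, 0, -2.8],
    [2.8, 0, -2.6],
    [3.0, 0, -2.5],
    [3.1, 0, -2.2],
    [3.3, 0, -2.0],
  ],
  jaw=[7, 7, 7, 7, 7],
)

```text
time: 0.6
tcp_pos: [0.3175, 0.4184, 0.1944]
tcp_rot: [-1.572, 0.0, -0.727]
ft_force: [1.0, -0.6, 1.0]
gripper_width: 0.764
```

Call:
play_rows(
  rotation=[
    [0, 0.066, 0],
    [0, 0.066, 0],
    [0, 0.066, 0],
    [0, 0.066, 0],
    [0, 0.066, 0],
  ],
  xyz=[
    [3.4, 0, -1.8],
    [3.5, 0, -1.6],
    [3.6, 0, -1.4],
    [3.7, 0, -1.1],
    [3.8, 0, -0.9],
  ],
  jaw=[7, 7, 7, 7, 7],
)

```text
time: 1.1
tcp_pos: [0.3842, 0.2371, 0.1947]
tcp_rot: [-1.571, 0.0, -1.057]
ft_force: [1.2, -0.3, 0.4]
gripper_width: 0.761
```

Call:
play_rows(
  rotation=[
    [0, 0.066, 0],
    [0, 0.066, 0],
    [0, 0.066, 0],
    [0, 0.066, 0],
    [0, 0.066, 0],
  ],
  xyz=[
    [3.8, 0, -0.6],
    [3.8, 0, -0.4],
    [3.9, 0, -0.1],
    [3.9, 0, 0.1],
    [3.8, 0, 0.4],
  ],
  jaw=[7, 7, 7, 7, 7],
)

```text
time: 1.6
tcp_pos: [0.4507, 0.0561, 0.1947]
tcp_rot: [-1.571, 0.0, -1.387]
ft_force: [0.9, 0.1, 0.6]
gripper_width: 0.762
```

Call:
play_rows(
  rotation=[
    [0, 0.066, 0],
    [0, 0.066, 0],
    [0, 0.066, 0],
    [0, 0.066, 0],
    [0, 0.066, 0],
  ],
  xyz=[
    [3.8, 0, 0.6],
    [3.7, 0, 0.9],
    [3.7, 0, 1.1],
    [3.6, 0, 1.4],
    [3.5, 0, 1.6],
  ],
  jaw=[7, 7, 7, 7, 7],
)

```text
time: 2.1
tcp_pos: [0.5168, -0.1242, 0.1946]
tcp_rot: [-1.571, 0.0, -1.717]
ft_force: [1.2, 0.9, 0.5]
gripper_width: 0.763
```

Run:
```python
from h import *
st();where()
plan([(pose(.003,-.03,.061),10,7)])
```

```text
{'time': 2.1, 'tcp_pos': [0.517, -0.124, 0.195], 'tcp_rot': [-1.571, 0.0, -1.717], 'ft_force': [1.157, 0.875, 0.525], 'gripper_width': 0.763, 'joints': [0.024, 0.259, 0.19, 1.866, -0.057, 1.022, 0.091]}
t 2.1 tray [ 0.0023 -0.0318  0.1946] F [1.2 0.9 0.5] w 0.763
{"rotation": [[0.0, -0.001, -0.0], [0.0, -0.0, -0.0], [0.0, -0.001, -0.0], [0.0, -0.0, -0.0], [0.0, -0.001, -0.0]], "xyz": [[-0.02, 1.34, 0.01], [-0.02, 1.34, 0.01], [-0.02, 1.33, 0.01], [-0.02, 1.34, 0.01], [-0.02, 1.33, 0.01]], "jaw": [7, 7, 7, 7, 7]}
{"rotation": [[0.0, -0.0, -0.0], [0.0, -0.001, -0.0], [0.0, -0.0, -0.0], [0.0, -0.001, -0.0], [0.0, -0.0, -0.0]], "xyz": [[-0.02, 1.34, 0.0], [-0.01, 1.33, 0.01], [-0.02, 1.34, 0.0], [-0.01, 1.33, 0.01], [-0.02, 1.34, 0.0]], "jaw": [7, 7, 7, 7, 7]}
end [ 0.5177 -0.1225  0.061 ] 10
```

Call:
play_rows(
  rotation=[
    [0, 0, 0],
    [0, 0, 0],
    [0, 0, 0],
    [0, 0, 0],
    [0, 0, 0],
  ],
  xyz=[
    [0, 2.5, 0],
    [0, 2.5, 0],
    [0, 2.5, 0],
    [0, 2, 0],
    [0, 2, 0],
  ],
  jaw=[7, 7, 7, 7, 7],
)

```text
time: 2.6
tcp_pos: [0.5161, -0.1226, 0.0785]
tcp_rot: [-1.572, 0.0, -1.715]
ft_force: [0.1, -0.8, 0.6]
gripper_width: 0.761
```

Call:
play_rows(
  rotation=[
    [0, 0, 0],
    [0, 0, 0],
    [0, 0, 0],
    [0, 0, 0],
    [0, 0, 0],
  ],
  xyz=[
    [0, 1, 0],
    [0, 0.8, 0],
    [-0.5, 0, 0],
    [-0.8, 0, 0],
    [-0.8, 0, 0],
  ],
  jaw=[7, 7, 7, 7, 7],
)

```text
time: 3.1
tcp_pos: [0.5207, -0.1011, 0.0627]
tcp_rot: [-1.569, 0.0, -1.715]
ft_force: [0.1, 0.3, 0.5]
gripper_width: 0.759
```

Call:
play_rows(
  rotation=[
    [0, 0, 0],
    [0, 0, 0],
    [0, 0, 0],
    [0, 0, 0],
    [0, 0, 0],
  ],
  xyz=[
    [-0.8, 0, 0],
    [-0.8, 0, 0],
    [-0.8, 0, 0],
    [-0.8, 0, 0],
    [-0.8, 0, 0],
  ],
  jaw=[7, 7, 7, 7, 7],
)

```text
time: 3.6
tcp_pos: [0.5256, -0.0616, 0.0618]
tcp_rot: [-1.571, 0.0, -1.715]
ft_force: [-0.0, 0.5, -0.1]
gripper_width: 0.761
```

Run:
```python
from h import *
where();f=grab("side");g=grab("top")
a=np.hstack([cv2.resize(f["image"][170:380,270:520],None,fx=1.6,fy=1.6),cv2.resize(g["image"][170:380,270:520],None,fx=1.6,fy=1.6)])
cv2.imwrite("pics/c1.png",a[...,::-1])
```

```text
t 3.6 tray [0.0022 0.0314 0.0618] F [-0.   0.5 -0.1] w 0.761
```

View pics/c1.png

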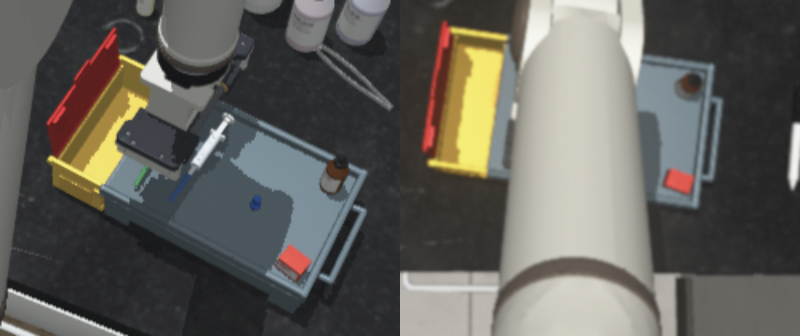

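The gripper hides part of the tray. The blue syringe seems to lie behind the fingers, at about (205,145) in the crop, so I'll measure it.

Run:
```python
from h import *
f=grab("side");P=w2t(cloud(f));hsv=cv2.cvtColor(f["image"],cv2.COLOR_RGB2HSV);np.save("s1.npy",P)
X,Y,Z=P[...,0],P[...,1],P[...,2]
def rep(n,m):
    p=P[m]; print(n,len(p)); 
    if len(p): print(np.median(p,0).round(4),np.percentile(p,2,0).round(3),np.percentile(p,98,0).round(3))
ins=abs(X)<.08
rep("green",ins&(Y>-.05)&(cv2.inRange(hsv,(45,100,40),(80,255,255))>0))
rep("bluecap",ins&(Y>-.06)&(Y<.12)&(cv2.inRange(hsv,(105,150,40),(125,255,255))>0)&(Z>.06))
rep("syr",ins&(Y>-.06)&(Y<.2)&(Z>.0655)&(Z<.082)&(hsv[...,1]<60)&(hsv[...,2]>120))
rep("grip",ins&(Y>-.06)&(Y<.14)&(Z>.09)&(Z<.16))
rep("low",(Y>-.02)&(Y<.06)&(abs(X)<.075)&(Z>.065)&(Z<.125))
save(f,"full1.png")
```

```text
green 27
[-0.0521  0.0481  0.0683] [-0.067  0.046  0.065] [-0.04   0.05   0.071]
bluecap 37
[-0.0417  0.0021  0.0691] [-0.062  0.     0.065] [-0.024  0.004  0.072]
syr 231
[ 0.025  -0.003   0.0701] [-0.016 -0.01   0.066] [0.071 0.004 0.075]
grip 3
[0.0372 0.0215 0.1025] [-0.073 -0.003  0.095] [0.04  0.023 0.157]
low 351
[ 0.0088 -0.0011  0.0692] [-0.064 -0.01   0.066] [0.071 0.049 0.074]
```

```bash
python3 -c "
import cv2;a=cv2.imread('pics/full1.png');cv2.imwrite('pics/c2.png',cv2.resize(a[220:340,290:450],None,fx=5,fy=5,interpolation=2))"
```

```text
(no output)
```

View pics/c2.png

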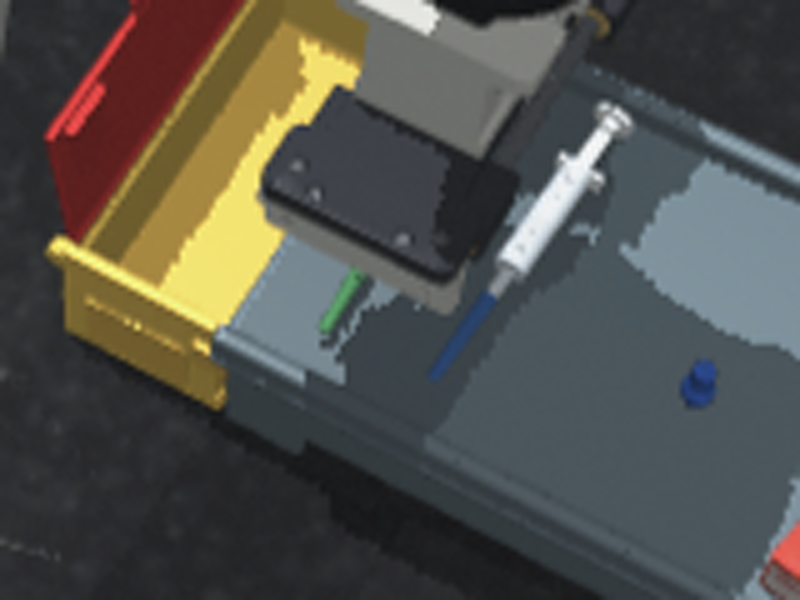

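Run:
```python
from h import *
P=np.load("s1.npy")
for c,r in((270,193),(440,272),(430,295),(270,205),(350,140),(500,180),(380,270),(440,60),(400,250),(460,300)):
    print((c,r),P[220+r//5,290+c//5].round(3))
X,Y,Z=P[...,0],P[...,1],P[...,2]
for lo in np.arange(.06,.2,.01):
    m=(abs(X)<.11)&(Y>-.05)&(Y<.13)&(Z>=lo)&(Z<lo+.01); print(lo.round(3),m.sum(),P[m].min(0).round(3) if m.sum() else'',P[m].max(0).round(3) if m.sum() else '')
```

```text
(270, 193) [-0.092  0.062  0.198]
(440, 272) [-0.093 -0.002  0.204]
(430, 295) [-0.084  0.003  0.167]
(270, 205) [-0.091  0.063  0.185]
(350, 140) [-0.063  0.048  0.201]
(500, 180) [-0.041  0.001  0.183]
(380, 270) [-0.084  0.022  0.166]
(440, 60) [-0.048  0.027  0.248]
(400, 250) [-0.091  0.014  0.199]
(460, 300) [-0.025  0.01   0.057]
0.06 930 [-0.094 -0.05   0.06 ] [0.09 0.13 0.07]
0.07 176 [-0.093 -0.043  0.07 ] [0.086 0.129 0.078]
0.08 0  
0.09 1 [0.037 0.023 0.094] [0.037 0.023 0.094]
0.1 1 [0.04  0.021 0.102] [0.04  0.021 0.102]
0.11 0  
0.12 0  
0.13 0  
0.14 0  
0.15 9 [-0.085 -0.004  0.158] [-0.078  0.066  0.16 ]
0.16 135 [-0.086 -0.005  0.16 ] [0.084 0.067 0.17 ]
0.17 247 [-0.087 -0.005  0.17 ] [0.086 0.066 0.18 ]
0.18 275 [-0.093 -0.005  0.18 ] [0.094 0.069 0.19 ]
0.19 288 [-0.095 -0.005  0.19 ] [0.097 0.068 0.2  ]
0.2 1029 [-0.095 -0.005  0.2  ] [0.096 0.069 0.21 ]
```

Run:
```python
from h import *
f=grab("side");P=w2t(cloud(f));M=np.linalg.inv(np.array(f["world_from_camera"]))
for x in(.037,.056,-.033):
  for z in np.arange(.062,.13,.008):
    w=np.r_[t2w(x,.0222),z,1];c=M@w;u=f["cx"]+f["fx"]*c[0]/-c[2];v=f["cy"]-f["fy"]*c[1]/-c[2]
    print(x,z.round(3),round(u,1),round(v,1),"exp",round(-c[2],3),"got",f["range_z"][int(round(v))-1:int(round(v))+2,int(round(u))-1:int(round(u))+2].round(3).tolist())
```

```text
0.037 0.062 391.5 251.8 exp 1.161 got [[1.031000018119812, 1.0269999504089355, 1.0299999713897705], [1.0290000438690186, 1.027999997138977, 1.0299999713897705], [1.0169999599456787, 1.0290000438690186, 1.031999945640564]]
0.037 0.07 391.9 249.7 exp 1.154 got [[1.0299999713897705, 1.0290000438690186, 1.0299999713897705], [1.0290000438690186, 1.0299999713897705, 1.0329999923706055], [1.0269999504089355, 1.0299999713897705, 1.027999997138977]]
0.037 0.078 392.4 247.6 exp 1.147 got [[1.1720000505447388, 1.0329999923706055, 1.0329999923706055], [1.0390000343322754, 1.034000039100647, 1.0329999923706055], [1.0299999713897705, 1.0290000438690186, 1.0299999713897705]]
0.037 0.086 392.9 245.5 exp 1.14 got [[1.0099999904632568, 1.1749999523162842, 1.034999966621399], [1.0140000581741333, 1.0369999408721924, 1.0379999876022339], [1.1770000457763672, 1.0329999923706055, 1.034999966621399]]
0.037 0.094 393.4 243.4 exp 1.133 got [[1.0069999694824219, 1.00600004196167, 1.0219999551773071], [1.0119999647140503, 1.0180000066757202, 1.0420000553131104], [1.0099999904632568, 1.1749999523162842, 1.03499
[... 4238 characters left out ...]
765, 0.9829999804496765]]
-0.033 0.11 377.0 267.2 exp 1.089 got [[0.9860000014305115, 0.9879999756813049, 0.9869999885559082], [0.984000027179718, 0.9860000014305115, 0.9819999933242798], [0.984000027179718, 0.9850000143051147, 0.9850000143051147]]
-0.033 0.118 377.4 265.1 exp 1.082 got [[0.9860000014305115, 0.9879999756813049, 0.9879999756813049], [0.9869999885559082, 0.9850000143051147, 0.9829999804496765], [0.9860000014305115, 0.9879999756813049, 0.9869999885559082]]
-0.033 0.126 377.8 262.9 exp 1.075 got [[0.9869999885559082, 0.9879999756813049, 0.9900000095367432], [0.9900000095367432, 0.9869999885559082, 0.9890000224113464], [0.9879999756813049, 0.9879999756813049, 0.9850000143051147]]
```

The picture shows both syringes still where they were. The gripper body's underside is at z ≈ 0.158, higher than the tool data implies, so the tips seem to have passed about 30 mm above where I expected. I'll go back and find the deck by touch.

Call:
play_rows(
  rotation=[
    [0, 0, 0],
    [0, 0, 0],
    [0, 0, 0],
    [0, 0, 0],
    [0, 0, 0],
  ],
  xyz=[
    [2, 0, 0],
    [2, 0, 0],
    [2, 0, 0],
    [0.6, 0, 0],
    [0, 0, 0],
  ],
  jaw=[7, 7, 7, 7, 7],
)

```text
time: 4.3
tcp_pos: [0.5157, -0.1292, 0.0618]
tcp_rot: [-1.571, -0.0, -1.718]
ft_force: [0.2, 0.6, -0.1]
gripper_width: 0.759
```

Call:
play_rows(
  rotation=[
    [0, 0, 0],
    [0, 0, 0],
    [0, 0, 0],
    [0, 0, 0],
    [0, 0, 0],
  ],
  xyz=[
    [0, 0.2, 0],
    [0, 0.2, 0],
    [0, 0, 0],
    [0, 0, 0],
    [0, 0, 0],
  ],
  jaw=[7, 7, 7, 7, 7],
)

```text
time: 4.8
tcp_pos: [0.5162, -0.1273, 0.0578]
tcp_rot: [-1.571, 0.0, -1.714]
ft_force: [0.2, -0.5, 1.0]
gripper_width: 0.764
```

Run:
```python
from h import *
where();f=grab("side");P=w2t(cloud(f));save(f,"f3.png");np.save("s3.npy",P)
X,Y,Z=P[...,0],P[...,1],P[...,2]
for lo in np.arange(.08,.21,.01):
    m=(abs(X)<.11)&(Y>-.12)&(Y<.05)&(Z>=lo)&(Z<lo+.01); print(lo.round(3),m.sum(),P[m].min(0).round(3) if m.sum() else'',P[m].max(0).round(3) if m.sum() else '')
```

```text
t 4.8 tray [ 0.0021 -0.0349  0.0578] F [ 0.2 -0.5  1. ] w 0.764
0.08 0  
0.09 0  
0.1 0  
0.11 0  
0.12 0  
0.13 0  
0.14 0  
0.15 54 [-0.086 -0.071  0.153] [ 0.083 -0.     0.16 ]
0.16 127 [-0.087 -0.072  0.16 ] [0.085 0.001 0.17 ]
0.17 266 [-0.091 -0.072  0.17 ] [0.087 0.002 0.18 ]
0.18 118 [-0.093 -0.072  0.18 ] [0.091 0.002 0.19 ]
0.19 1049 [-0.095 -0.072  0.19 ] [0.098 0.002 0.2  ]
0.2 212 [-0.094 -0.071  0.2  ] [0.093 0.    0.21 ]
```

Call:
play_rows(
  rotation=[
    [0, 0, 0],
    [0, 0, 0],
    [0, 0, 0],
    [0, 0, 0],
    [0, 0, 0],
  ],
  xyz=[
    [0, 0.3, 0],
    [0, 0.3, 0],
    [0, 0.3, 0],
    [0, 0.1, 0],
    [0, 0, 0],
  ],
  jaw=[7, 7, 7, 7, 7],
)

```text
time: 5.35
tcp_pos: [0.5158, -0.1277, 0.0475]
tcp_rot: [-1.571, 0.0, -1.715]
ft_force: [-0.7, -0.3, 1.0]
gripper_width: 0.76
```

Call:
play_rows(
  rotation=[
    [0, 0, 0],
    [0, 0, 0],
    [0, 0, 0],
    [0, 0, 0],
    [0, 0, 0],
  ],
  xyz=[
    [0, 0.3, 0],
    [0, 0.3, 0],
    [0, 0.2, 0],
    [0, 0, 0],
    [0, 0, 0],
  ],
  jaw=[7, 7, 7, 7, 7],
)

```text
time: 5.85
tcp_pos: [0.516, -0.1277, 0.0397]
tcp_rot: [-1.571, 0.0, -1.715]
ft_force: [-0.1, -0.3, -0.5]
gripper_width: 0.764
```

Call:
play_rows(
  rotation=[
    [0, 0, 0],
    [0, 0, 0],
    [0, 0, 0],
    [0, 0, 0],
    [0, 0, 0],
  ],
  xyz=[
    [0, 0.1, 0],
    [0, 0.1, 0],
    [0, 0.1, 0],
    [0, 0.1, 0],
    [0, 0, 0],
  ],
  jaw=[7, 7, 7, 7, 7],
)

```text
time: 6.35
tcp_pos: [0.5159, -0.1277, 0.0356]
tcp_rot: [-1.571, 0.0, -1.715]
ft_force: [-0.5, 0.2, 0.1]
gripper_width: 0.76
```

Call:
play_rows(
  rotation=[
    [0, 0, 0],
    [0, 0, 0],
    [0, 0, 0],
    [0, 0, 0],
    [0, 0, 0],
  ],
  xyz=[
    [0, 0.1, 0],
    [0, 0.1, 0],
    [0, 0.1, 0],
    [0, 0.1, 0],
    [0, 0, 0],
  ],
  jaw=[7, 7, 7, 7, 7],
)

```text
time: 6.85
tcp_pos: [0.5159, -0.1277, 0.0316]
tcp_rot: [-1.571, 0.0, -1.715]
ft_force: [-0.1, -0.5, -0.1]
gripper_width: 0.756
```

Run:
```python
from h import *
where();f=grab("side");P=w2t(cloud(f));save(f,"f4.png")
a=f["image"];cv2.imwrite("pics/c4.png",cv2.resize(a[210:370,300:500],None,fx=4,fy=4,interpolation=2)[...,::-1])
X,Y,Z=P[...,0],P[...,1],P[...,2]
for lo in np.arange(.08,.16,.01):
    m=(abs(X)<.11)&(Y>-.12)&(Y<.05)&(Z>=lo)&(Z<lo+.01); print(lo.round(3),m.sum(),P[m].min(0).round(3) if m.sum() else'',P[m].max(0).round(3) if m.sum() else '')
```

```text
t 6.85 tray [ 0.0019 -0.0354  0.0316] F [-0.1 -0.5 -0.1] w 0.756
0.08 0  
0.09 0  
0.1 0  
0.11 0  
0.12 10 [-0.085 -0.057  0.127] [-0.081 -0.001  0.13 ]
0.13 123 [-0.086 -0.073  0.131] [ 0.086 -0.     0.14 ]
0.14 138 [-0.086 -0.072  0.14 ] [ 0.082 -0.002  0.15 ]
0.15 225 [-0.093 -0.073  0.15 ] [0.094 0.001 0.16 ]
```

View pics/c4.png

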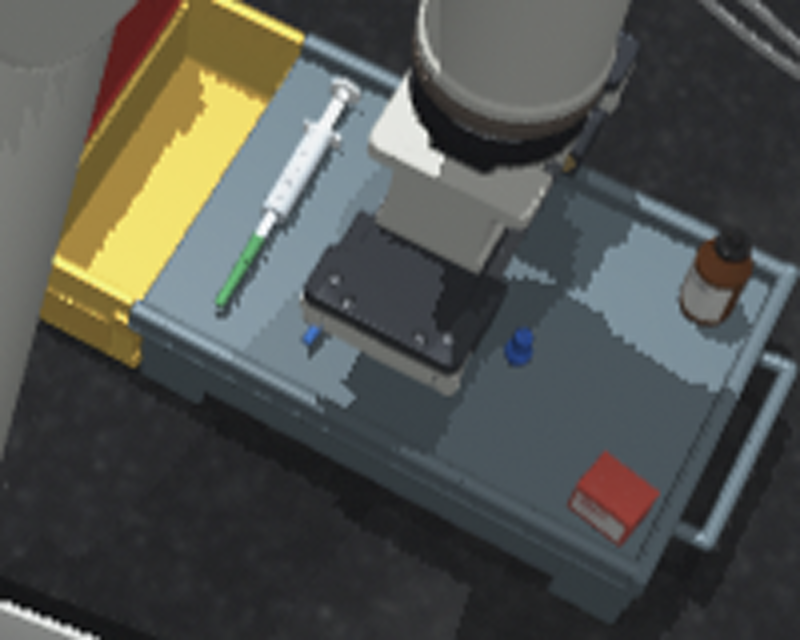

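Call:
play_rows(
  rotation=[
    [0, 0, 0],
    [0, 0, 0],
    [0, 0, 0],
    [0, 0, 0],
    [0, 0, 0],
  ],
  xyz=[
    [0, 0.1, 0],
    [0, 0.1, 0],
    [0, 0.1, 0],
    [0, 0, 0],
    [0, 0, 0],
  ],
  jaw=[7, 7, 7, 7, 7],
)

```text
time: 7.4
tcp_pos: [0.516, -0.1277, 0.0288]
tcp_rot: [-1.571, 0.0, -1.715]
ft_force: [-0.8, 0.9, -0.3]
gripper_width: 0.763
```

Call:
play_rows(
  rotation=[
    [0, 0, 0],
    [0, 0, 0],
    [0, 0, 0],
    [0, 0, 0],
    [0, 0, 0],
  ],
  xyz=[
    [-0.8, 0, 0],
    [-0.8, 0, 0],
    [-0.8, 0, 0],
    [-0.8, 0, 0],
    [-0.8, 0, 0],
  ],
  jaw=[7, 7, 7, 7, 7],
)

```text
time: 7.9
tcp_pos: [0.5219, -0.087, 0.0288]
tcp_rot: [-1.571, 0.0, -1.714]
ft_force: [-1.2, -0.6, -0.1]
gripper_width: 0.765
```

```bash
cat >> h.py <<'E'
def look(name):
    f=grab("side");P=w2t(cloud(f));save(f,name);hsv=cv2.cvtColor(f["image"],cv2.COLOR_RGB2HSV)
    X,Y,Z=P[...,0],P[...,1],P[...,2];ins=abs(X)<.085
    def rep(n,m):
        p=P[m]
        print(n,len(p),*( [np.median(p,0).round(3),np.percentile(p,3,0).round(3),np.percentile(p,97,0).round(3)] if len(p) else []))
    rep("green",ins&(Y>-.1)&(Y<.16)&(cv2.inRange(hsv,(45,100,30),(80,255,255))>0))
    b=ins&(cv2.inRange(hsv,(105,140,30),(125,255,255))>0)
    rep("blue y>-.05",b&(Y>-.055)&(Y<.16)); rep("stopper",b&(Y<-.055)&(Y>-.14)&(Z>.06))
    rep("white deck",ins&(Y>-.06)&(Y<.085)&(Z>.0655)&(Z<.085)&(hsv[...,1]<50)&(hsv[...,2]>120))
    rep("white box",ins&(Y>.085)&(Y<.15)&(Z<.07)&(hsv[...,1]<60)&(hsv[...,2]>110))
    where(); return f,P,hsv
E
python3 - <<'E'
from h import *
look("f5.png")
E
```

```text
green 8 [-0.062  0.047  0.069] [-0.065  0.046  0.064] [-0.059  0.05   0.071]
blue y>-.05 5 [-0.062  0.025  0.069] [-0.063  0.024  0.066] [-0.057  0.026  0.07 ]
stopper 41 [-0.017 -0.083  0.069] [-0.019 -0.088  0.061] [-0.011 -0.078  0.079]
white deck 28 [0.017 0.053 0.069] [-0.085 -0.058  0.066] [0.084 0.078 0.072]
white box 164 [-0.073  0.114 -0.799] [-0.084  0.087 -0.809] [-0.061  0.147 -0.698]
t 7.95 tray [0.0021 0.0075 0.0288] F [ 0.4  0.9 -0.6] w 0.764
```

Call:
play_rows(
  rotation=[
    [0, 0, 0],
    [0, 0, 0],
    [0, 0, 0],
    [0, 0, 0],
    [0, 0, 0],
  ],
  xyz=[
    [-0.8, 0, 0],
    [-0.8, 0, 0],
    [-0.8, 0, 0],
    [-0.8, 0, 0],
    [-0.8, 0, 0],
  ],
  jaw=[7, 7, 7, 7, 7],
)

```text
time: 8.45
tcp_pos: [0.5276, -0.0479, 0.0288]
tcp_rot: [-1.571, 0.0, -1.715]
ft_force: [-0.1, -0.4, -0.2]
gripper_width: 0.762
```

Run:
```python
from h import *
look("f6.png")
```

```text
green 9 [-0.062  0.08   0.068] [-0.065  0.079  0.065] [-0.059  0.082  0.069]
blue y>-.05 5 [-0.06   0.064  0.068] [-0.063  0.063  0.067] [-0.058  0.065  0.068]
stopper 43 [-0.017 -0.084  0.071] [-0.021 -0.088  0.061] [-0.012 -0.079  0.079]
white deck 26 [ 0.084 -0.044  0.069] [ 0.081 -0.058  0.066] [ 0.085 -0.022  0.071]
white box 172 [-0.072  0.115 -0.8  ] [-0.084  0.087 -0.809] [-0.058  0.147 -0.687]
t 8.5 tray [0.0022 0.0472 0.0288] F [-0.2  1.  -0.6] w 0.762
```

Both syringes are moving along straight, about 16 mm apart.

Call:
play_rows(
  rotation=[
    [0, 0, 0],
    [0, 0, 0],
    [0, 0, 0],
    [0, 0, 0],
    [0, 0, 0],
  ],
  xyz=[
    [-0.7, 0, 0],
    [-0.7, 0, 0],
    [-0.4, 0, 0],
    [0, 0, 0],
    [-0.7, 0, 0],
  ],
  jaw=[7, 7, 7, 7, 7],
)

```text
time: 9.0
tcp_pos: [0.5309, -0.0249, 0.0288]
tcp_rot: [-1.571, -0.001, -1.716]
ft_force: [-0.1, -1.0, 0.7]
gripper_width: 0.762
```

Call:
play_rows(
  rotation=[
    [0, 0, 0],
    [0, 0, 0],
    [0, 0, 0],
    [0, 0, 0],
    [0, 0, 0],
  ],
  xyz=[
    [-0.7, 0, 0],
    [-0.7, 0, 0],
    [-0.6, 0, 0],
    [0, 0, 0],
    [0, 0, 0],
  ],
  jaw=[7, 7, 7, 7, 7],
)

```text
time: 9.5
tcp_pos: [0.534, -0.0038, 0.0288]
tcp_rot: [-1.571, -0.0, -1.714]
ft_force: [0.6, 0.3, 0.8]
gripper_width: 0.764
```

Run:
```python
from h import *
look("f7.png")
```

```text
green 22 [-0.043  0.108  0.017] [-0.057  0.106  0.012] [-0.034  0.11   0.02 ]
blue y>-.05 0
stopper 45 [-0.017 -0.083  0.068] [-0.02  -0.088  0.061] [-0.011 -0.078  0.078]
white deck 58 [ 0.083 -0.024  0.069] [ 0.081 -0.057  0.066] [0.085 0.02  0.071]
white box 174 [-0.072  0.112 -0.8  ] [-0.084  0.087 -0.808] [-0.06   0.147 -0.692]
t 9.55 tray [0.0023 0.0894 0.0288] F [-0.2 -0.5 -0.5] w 0.762
```

Run:
```python
from h import *
plan([(pose(.0023,.0894,.085),5,7),(pose(-.0145,-.106,.085,.17),10,.7)])
```

```text
{"rotation": [[0.0, -0.0, 0.0], [0.0, -0.001, 0.0], [0.0, -0.0, 0.0], [0.0, -0.001, 0.0], [0.0, -0.0, 0.0]], "xyz": [[0.0, -1.12, -0.0], [0.0, -1.12, -0.0], [0.0, -1.13, -0.0], [0.0, -1.12, -0.0], [0.0, -1.13, -0.0]], "jaw": [7, 7, 7, 7, 7]}
{"rotation": [[0.0, -0.017, 0.0], [0.0, -0.017, 0.0], [0.0, -0.017, 0.0], [0.0, -0.017, 0.0], [0.0, -0.017, 0.0]], "xyz": [[1.95, 0.0, -0.17], [1.95, 0.0, -0.2], [1.95, 0.0, -0.23], [1.94, 0.0, -0.27], [1.94, 0.0, -0.3]], "jaw": [0.7, 0.7, 0.7, 0.7, 0.7]}
{"rotation": [[0.0, -0.017, 0.0], [0.0, -0.017, 0.0], [0.0, -0.017, 0.0], [0.0, -0.017, 0.0], [0.0, -0.017, 0.0]], "xyz": [[1.93, 0.0, -0.33], [1.93, 0.0, -0.37], [1.92, 0.0, -0.4], [1.92, 0.0, -0.43], [1.91, 0.01, -0.46]], "jaw": [0.7, 0.7, 0.7, 0.7, 0.7]}
end [ 0.4897 -0.1953  0.085 ] 15
```

Call:
play_rows(
  rotation=[
    [0, 0, 0],
    [0, 0, 0],
    [0, 0, 0],
    [0, 0, 0],
    [0, 0, 0],
  ],
  xyz=[
    [0, -1.1, 0],
    [0, -1.1, 0],
    [0, -1.1, 0],
    [0, -1.1, 0],
    [0, -1.2, 0],
  ],
  jaw=[7, 7, 7, 7, 7],
)

```text
time: 10.05
tcp_pos: [0.5342, -0.0041, 0.0862]
tcp_rot: [-1.57, 0.0, -1.715]
ft_force: [-0.1, -0.6, -0.4]
gripper_width: 0.765
```

Call:
play_rows(
  rotation=[
    [0, -0.017, 0],
    [0, -0.017, 0],
    [0, -0.017, 0],
    [0, -0.017, 0],
    [0, -0.017, 0],
  ],
  xyz=[
    [1.95, 0, -0.17],
    [1.95, 0, -0.2],
    [1.95, 0, -0.23],
    [1.94, 0, -0.27],
    [1.94, 0, -0.3],
  ],
  jaw=[0.7, 0.7, 0.7, 0.7, 0.7],
)

```text
time: 10.55
tcp_pos: [0.5117, -0.1002, 0.0857]
tcp_rot: [-1.57, 0.0, -1.629]
ft_force: [-0.3, 0.3, -0.2]
gripper_width: 0.375
```

Call:
play_rows(
  rotation=[
    [0, -0.017, 0],
    [0, -0.017, 0],
    [0, -0.017, 0],
    [0, -0.017, 0],
    [0, -0.017, 0],
  ],
  xyz=[
    [1.93, 0, -0.33],
    [1.93, 0, -0.37],
    [1.92, 0, -0.4],
    [1.92, 0, -0.43],
    [1.91, 0, -0.46],
  ],
  jaw=[0.7, 0.7, 0.7, 0.7, 0.7],
)

```text
time: 11.05
tcp_pos: [0.4894, -0.1959, 0.0857]
tcp_rot: [-1.57, -0.0, -1.544]
ft_force: [-0.4, -0.4, -0.3]
gripper_width: 0.079
```

Run:
```python
from h import *
f,P,h=look("f8.png")
X,Y,Z=P[...,0],P[...,1],P[...,2]
b=(abs(X)<.08)&(Y>.085)&(Y<.155)&(Z<.055)&(Z>0)
for lo in np.arange(-.08,.08,.02):
    m=b&(X>=lo)&(X<lo+.02); 
    if m.sum(): i=np.where(m,Z,-1).argmax();print(lo.round(2),"top z",Z.flat[i].round(3),"y",Y.flat[i].round(3))
for lo in np.arange(.06,.24,.01):
    m=(abs(X)<.11)&(Y>-.16)&(Y<-.03)&(Z>=lo)&(Z<lo+.01)
    if m.sum(): print(lo.round(3),m.sum(),P[m].min(0).round(3),P[m].max(0).round(3))
plan([(pose(-.0145,-.106,.0315,.17),5,.7)])
cv2.imwrite("pics/c8.png",cv2.resize(f["image"][180:350,290:510],None,fx=3.6,fy=3.5,interpolation=2)[...,::-1])
```

```text
green 29 [-0.042  0.109  0.017] [-0.056  0.106  0.013] [-0.029  0.111  0.019]
blue y>-.05 0
stopper 0
white deck 103 [0.083 0.021 0.068] [-0.085 -0.05   0.066] [0.085 0.077 0.071]
white box 424 [-0.002  0.107  0.016] [-0.083  0.09  -0.808] [0.068 0.143 0.023]
t 11.1 tray [-0.0153 -0.1111  0.0859] F [-0.2 -2.7  1. ] w 0.079
-0.06 top z 0.02 y 0.105
-0.04 top z 0.02 y 0.105
-0.02 top z 0.023 y 0.107
0.0 top z 0.025 y 0.107
0.02 top z 0.025 y 0.104
0.04 top z 0.025 y 0.105
0.06 top z 0.055 y 0.096
0.06 539 [-0.094 -0.16   0.06 ] [ 0.092 -0.03   0.07 ]
0.07 106 [-0.092 -0.16   0.07 ] [ 0.086 -0.03   0.08 ]
0.08 159 [-0.076 -0.16   0.08 ] [ 0.05  -0.135  0.09 ]
0.09 23 [ 0.041 -0.16   0.09 ] [ 0.051 -0.146  0.1  ]
0.1 39 [ 0.042 -0.16   0.1  ] [ 0.059 -0.145  0.11 ]
0.11 19 [ 0.048 -0.156  0.11 ] [ 0.062 -0.15   0.12 ]
0.18 87 [-0.107 -0.157  0.181] [-0.016 -0.071  0.19 ]
0.19 107 [-0.106 -0.157  0.19 ] [-0.015 -0.07   0.2  ]
0.2 251 [-0.11  -0.158  0.2  ] [ 0.004 -0.067  0.21 ]
0.21 67 [-0.11  -0.158  0.21 ] [-0.036 -0.082  0.22 ]
0.22 1149 [-0.11  -0.157  0.22 ] [ 0.065 -0.056  0.23 ]
0.23 128 [-0.102 -0.139  0.23 ] [-0.045 -0.087  0.24 ]
{"rotation": [[-0.0, -0.001, 0.001], [-0.0, -0.001, 0.0], [-0.0, -0.001, 0.001], [-0.0, -0.001, 0.0], [-0.0, -0.001, 0.001]], "xyz": [[-0.1, 1.09, 0.03], [-0.1, 1.09, 0.03], [-0.1, 1.08, 0.03], [-0.1, 1.09, 0.03], [-0.1, 1.08, 0.04]], "jaw": [0.7, 0.7, 0.7, 0.7, 0.7]}
end [ 0.4897 -0.1953  0.0315] 5
```

View pics/c8.png

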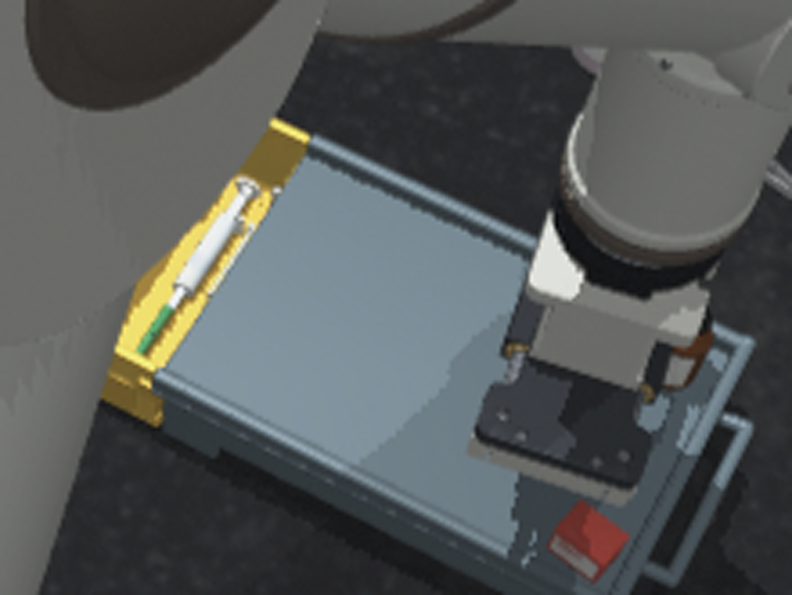

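Call:
play_rows(
  rotation=[
    [0, 0, 0],
    [0, 0, 0],
    [0, 0, 0],
    [0, 0, 0],
    [0, 0, 0],
  ],
  xyz=[
    [-0.1, 1.2, 0],
    [-0.1, 1.2, 0],
    [-0.1, 1.2, 0],
    [-0.1, 1.0, 0],
    [0, 0.7, 0],
  ],
  jaw=[0.7, 0.7, 0.7, 0.7, 0.7],
)

```text
time: 11.6
tcp_pos: [0.4886, -0.1897, 0.0302]
tcp_rot: [-1.573, 0.001, -1.543]
ft_force: [-0.8, 0.5, 0.1]
gripper_width: 0.078
```

Run:
```python
from h import *
look("f9.png")
plan([(pose(-.0145,-.08,.0315,.17),5,.7),(pose(-.0145,-.03,.0315,0),5,.7)])
```

```text
green 0
blue y>-.05 0
stopper 0
white deck 95 [0.083 0.012 0.068] [-0.085 -0.044  0.066] [0.085 0.079 0.071]
white box 308 [-0.059  0.105 -0.694] [-0.084  0.088 -0.808] [0.068 0.144 0.023]
t 11.65 tray [-0.0169 -0.1009  0.0295] F [ 0.5  0.3 -0.8] w 0.075
{"rotation": [[0.001, -0.0, -0.0], [0.0, -0.0, -0.0], [0.001, -0.0, -0.0], [0.0, -0.001, -0.001], [0.001, -0.0, -0.0]], "xyz": [[-0.4, -0.04, 0.12], [-0.4, -0.04, 0.12], [-0.41, -0.04, 0.11], [-0.4, -0.04, 0.12], [-0.41, -0.04, 0.11]], "jaw": [0.7, 0.7, 0.7, 0.7, 0.7]}
{"rotation": [[-0.0, 0.034, -0.0], [-0.0, 0.034, -0.0], [-0.0, 0.034, -0.0], [-0.0, 0.034, -0.0], [-0.0, 0.034, -0.0]], "xyz": [[-0.99, 0.0, 0.17], [-0.99, 0.0, 0.14], [-0.99, 0.0, 0.1], [-1.0, 0.0, 0.07], [-1.0, 0.0, 0.03]], "jaw": [0.7, 0.7, 0.7, 0.7, 0.7]}
end [ 0.5004 -0.12    0.0315] 10
```

Call:
play_rows(
  rotation=[
    [0, 0, 0],
    [0, 0, 0],
    [0, 0, 0],
    [0, 0, 0],
    [0, 0, 0],
  ],
  xyz=[
    [-0.4, 0, 0.1],
    [-0.4, 0, 0.1],
    [-0.4, 0, 0.1],
    [-0.4, 0, 0.1],
    [-0.4, 0, 0.1],
  ],
  jaw=[0.7, 0.7, 0.7, 0.7, 0.7],
)

```text
time: 12.15
tcp_pos: [0.4942, -0.1705, 0.0322]
tcp_rot: [-1.57, -0.0, -1.545]
ft_force: [0.3, 0.4, -0.1]
gripper_width: 0.077
```

Call:
play_rows(
  rotation=[
    [0, 0.034, 0],
    [0, 0.034, 0],
    [0, 0.034, 0],
    [0, 0.034, 0],
    [0, 0.034, 0],
  ],
  xyz=[
    [-0.6, 0, 0.1],
    [-0.6, 0, 0.1],
    [-0.6, 0, 0.1],
    [-0.6, 0, 0],
    [-0.6, 0, 0],
  ],
  jaw=[0.7, 0.7, 0.7, 0.7, 0.7],
)

```text
time: 12.65
tcp_pos: [0.4982, -0.1405, 0.032]
tcp_rot: [-1.57, 0.0, -1.716]
ft_force: [0.5, -0.4, 0.4]
gripper_width: 0.075
```

Run:
```python
from h import *
f,P,hsv=look("f10.png")
b=cv2.inRange(hsv,(105,140,30),(125,255,255))>0
m=b&(abs(P[...,0])<.08)&(P[...,1]<.09)&(P[...,1]>-.17)&(P[...,2]>.05);print(m.sum(),P[m][:10].round(3))
g=grab("top");Q=w2t(cloud(g));h2=cv2.cvtColor(g["image"],cv2.COLOR_RGB2HSV)
m=(cv2.inRange(h2,(105,140,30),(125,255,255))>0)&(abs(Q[...,0])<.08)&(Q[...,1]<.16)&(Q[...,1]>-.17);print("top",m.sum(),Q[m][:10].round(3))
```

```text
green 28 [-0.04   0.108  0.016] [-0.056  0.106  0.013] [-0.028  0.111  0.018]
blue y>-.05 0
stopper 0
white deck 54 [0.083 0.047 0.068] [-0.085 -0.014  0.066] [0.085 0.079 0.071]
white box 432 [-0.002  0.107  0.016] [-0.083  0.09  -0.806] [0.068 0.142 0.023]
t 12.7 tray [-0.0139 -0.0492  0.0319] F [-0.   0.3 -0.1] w 0.075
0 []
top 0 []
```

Call:
play_rows(
  rotation=[
    [0, 0, 0],
    [0, 0, 0],
    [0, 0, 0],
    [0, 0, 0],
    [0, 0, 0],
  ],
  xyz=[
    [-0.7, 0, 0],
    [-0.7, 0, 0],
    [-0.7, 0, 0],
    [-0.7, 0, 0],
    [-0.7, 0, 0],
  ],
  jaw=[0.7, 0.7, 0.7, 0.7, 0.7],
)

```text
time: 13.25
tcp_pos: [0.5031, -0.1057, 0.0318]
tcp_rot: [-1.571, 0.0, -1.714]
ft_force: [1.3, 0.1, -0.8]
gripper_width: 0.074
```

Call:
play_rows(
  rotation=[
    [0, 0, 0],
    [0, 0, 0],
    [0, 0, 0],
    [0, 0, 0],
    [0, 0, 0],
  ],
  xyz=[
    [-0.7, 0, 0],
    [-0.7, 0, 0],
    [-0.7, 0, 0],
    [-0.7, 0, 0],
    [-0.7, 0, 0],
  ],
  jaw=[0.7, 0.7, 0.7, 0.7, 0.7],
)

```text
time: 13.75
tcp_pos: [0.5081, -0.0712, 0.0318]
tcp_rot: [-1.571, 0.0, -1.715]
ft_force: [-0.7, -0.1, 0.5]
gripper_width: 0.078
```

```bash
cat > bl.py <<'E'
from h import *
import sys
f,P,hsv=look(sys.argv[1])
for n,f in(("s",f),("t",grab("top"))):
    Q=w2t(cloud(f));h2=cv2.cvtColor(f["image"],cv2.COLOR_RGB2HSV)
    m=(cv2.inRange(h2,(105,140,30),(125,255,255))>0)&(abs(Q[...,0])<.08)&(Q[...,1]<.16)&(Q[...,1]>-.17)
    print(n,m.sum(),Q[m].mean(0).round(3) if m.any() else "",Q[m][:8].round(3).tolist())
E
python3 bl.py f11.png
```

```text
green 28 [-0.041  0.108  0.018] [-0.055  0.106  0.013] [-0.028  0.11   0.02 ]
blue y>-.05 0
stopper 0
white deck 39 [ 0.083 -0.031  0.068] [-0.085 -0.056  0.066] [0.085 0.075 0.071]
white box 420 [-0.004  0.107  0.016] [-0.082  0.089 -0.808] [0.066 0.141 0.023]
t 13.8 tray [-0.0138  0.021   0.0318] F [0.1 1.6 1.2] w 0.079
s 0  []
t 0  []
```

Call:
play_rows(
  rotation=[
    [0, 0, 0],
    [0, 0, 0],
    [0, 0, 0],
    [0, 0, 0],
    [0, 0, 0],
  ],
  xyz=[
    [-0.7, 0, 0],
    [-0.7, 0, 0],
    [-0.7, 0, 0],
    [-0.7, 0, 0],
    [-0.7, 0, 0],
  ],
  jaw=[0.7, 0.7, 0.7, 0.7, 0.7],
)

```text
time: 14.35
tcp_pos: [0.5131, -0.0364, 0.0318]
tcp_rot: [-1.571, 0.0, -1.715]
ft_force: [-0.1, -0.5, -0.2]
gripper_width: 0.076
```

Call:
play_rows(
  rotation=[
    [0, 0, 0],
    [0, 0, 0],
    [0, 0, 0],
    [0, 0, 0],
    [0, 0, 0],
  ],
  xyz=[
    [-0.7, 0, 0],
    [-0.7, 0, 0],
    [-0.6, 0, 0],
    [-0.5, 0, 0],
    [-0.5, 0, 0],
  ],
  jaw=[0.7, 0.7, 0.7, 0.7, 0.7],
)

```text
time: 14.85
tcp_pos: [0.5174, -0.007, 0.0318]
tcp_rot: [-1.571, -0.0, -1.715]
ft_force: [-0.3, -0.1, -0.7]
gripper_width: 0.077
```

Call:
play_rows(
  rotation=[
    [0, 0, 0],
    [0, 0, 0],
    [0, 0, 0],
    [0, 0, 0],
    [0, 0, 0],
  ],
  xyz=[
    [-0.4, 0, 0],
    [0, 0, 0],
    [0, 0, 0],
    [0, -1, 0],
    [0, -2, 0],
  ],
  jaw=[0.7, 0.7, 0.7, 0.7, 0.7],
)

```text
time: 15.35
tcp_pos: [0.5164, -0.004, 0.0614]
tcp_rot: [-1.574, -0.001, -1.715]
ft_force: [-0.7, -0.3, 0.5]
gripper_width: 0.079
```

Call:
play_rows(
  rotation=[
    [0, 0, 0],
    [0, 0, 0],
    [0, 0, 0],
    [0, 0, 0],
    [0, 0, 0],
  ],
  xyz=[
    [0, -3, 0],
    [0, -4, 0],
    [0, -4, 0],
    [0, -3, 0],
    [0, 0, 0],
  ],
  jaw=[0.7, 0.7, 0.7, 0.7, 0.7],
)

```text
time: 15.85
tcp_pos: [0.5214, -0.0039, 0.2074]
tcp_rot: [-1.561, 0.002, -1.716]
ft_force: [0.4, -0.4, -1.5]
gripper_width: 0.076
```

```bash
python3 bl.py f12.png
python3 - <<'E'
import cv2
a=cv2.imread("pics/f12.png");cv2.imwrite("pics/c12.png",cv2.resize(a[180:350,290:510],None,fx=3.6,fy=3.5,interpolation=2))
E
```

```text
green 25 [-0.041  0.109  0.016] [-0.055  0.106  0.013] [-0.028  0.111  0.019]
blue y>-.05 31 [-0.015  0.095  0.038] [-0.019  0.088  0.031] [-0.012  0.107  0.043]
stopper 0
white deck 82 [0.084 0.015 0.069] [ 0.081 -0.054  0.066] [0.085 0.076 0.072]
white box 397 [0.003 0.107 0.015] [-0.083  0.09  -0.807] [0.068 0.142 0.023]
t 15.9 tray [-0.0117  0.0878  0.2049] F [-0.3  0.8 -0.7] w 0.076
s 31 [-0.016  0.096  0.037] [[-0.015, 0.107, 0.035], [-0.012, 0.106, 0.032], [-0.015, 0.107, 0.032], [-0.017, 0.104, 0.037], [-0.015, 0.102, 0.035], [-0.014, 0.1, 0.036], [-0.014, 0.099, 0.037], [-0.013, 0.096, 0.039]]
t 0  []
```

View pics/c12.png

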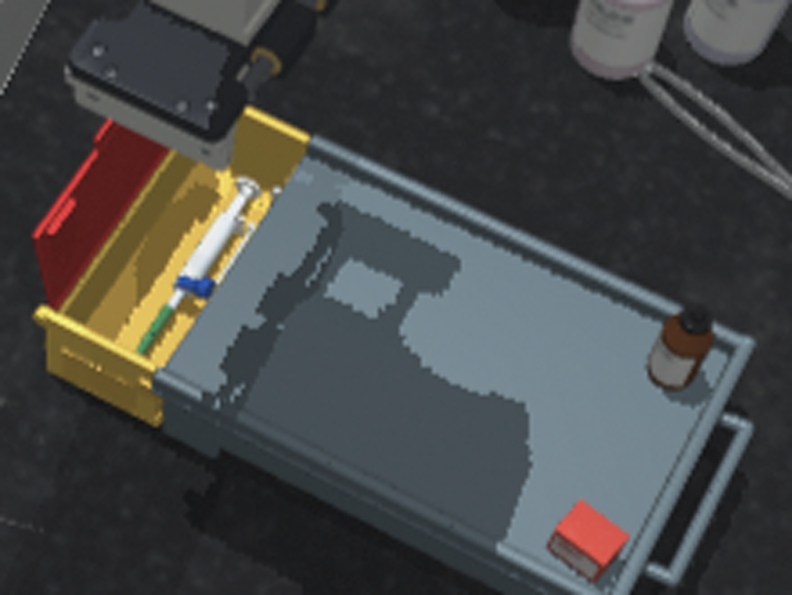

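The stopper lies on the syringes in the box at about (195,285), with its top near z = 0.04. The dropper (680,345) and carton (588,540) haven't moved. Next I'll go over the lid and push it shut from outside.

Run:
```python
from h import *
e=plan([(pose(0,.205,.2),5,0),(pose(0,.205,.086),5,0),(pose(0,.1635,.088),5,0)])
r=.058;seg=[]
for th in(1.3,1.05,.8,.55,.3): 
    seg.append((pose(0,.152-r*np.cos(th)+.0095+.002*np.sin(th),.06+r*np.sin(th)+.002*np.cos(th)-.030),3,0))
plan(seg,e)
```

```text
{"rotation": [[-0.0, -0.001, -0.0], [-0.001, -0.001, -0.0], [-0.0, -0.0, -0.0], [-0.001, -0.001, -0.0], [-0.0, -0.0, -0.001]], "xyz": [[-2.35, 0.06, 0.26], [-2.35, 0.06, 0.26], [-2.35, 0.06, 0.26], [-2.34, 0.06, 0.26], [-2.35, 0.07, 0.26]], "jaw": [0, 0, 0, 0, 0]}
{"rotation": [[-0.0, -0.0, 0.0], [-0.0, -0.0, 0.0], [-0.0, -0.0, 0.0], [-0.0, -0.0, 0.0], [-0.0, -0.0, 0.0]], "xyz": [[-0.0, 2.28, -0.0], [-0.0, 2.28, -0.0], [-0.0, 2.28, -0.0], [-0.0, 2.28, -0.0], [-0.0, 2.28, -0.0]], "jaw": [0, 0, 0, 0, 0]}
{"rotation": [[-0.0, -0.0, 0.0], [-0.0, -0.0, 0.0], [-0.0, -0.0, 0.0], [-0.0, -0.0, 0.0], [-0.0, -0.0, 0.0]], "xyz": [[0.83, -0.04, -0.0], [0.83, -0.04, -0.0], [0.83, -0.04, -0.0], [0.83, -0.04, -0.0], [0.83, -0.04, -0.0]], "jaw": [0, 0, 0, 0, 0]}
end [0.5421 0.0695 0.088 ] 15
{"rotation": [[-0.0, -0.0, 0.0], [-0.0, -0.0, 0.0], [-0.0, -0.0, 0.0], [-0.0, -0.0, 0.0], [-0.0, -0.0, 0.0]], "xyz": [[0.52, 0.05, -0.0], [0.52, 0.05, -0.0], [0.52, 0.06, -0.0], [0.45, 0.17, -0.0], [0.45, 0.17, -0.0]], "jaw": [0, 0, 0, 0, 0]}
{"rotation": [[-0.0, -0.0, 0.0], [-0.0, -0.0, 0.0], [-0.0, -0.0, 0.0], [-0.0, -0.0, 0.0], [-0.0, -0.0, 0.0]], "xyz": [[0.45, 0.17, -0.0], [0.4, 0.28, -0.0], [0.39, 0.27, -0.0], [0.4, 0.28, -0.0], [0.31, 0.37, -0.0]], "jaw": [0, 0, 0, 0, 0]}
{"rotation": [[-0.0, -0.0, 0.0], [-0.0, -0.0, 0.0], [-0.0, -0.0, 0.0], [-0.0, -0.0, 0.0], [-0.0, -0.0, 0.0]], "xyz": [[0.31, 0.36, -0.0], [0.32, 0.37, -0.0], [0.21, 0.43, -0.0], [0.22, 0.43, -0.0], [0.21, 0.43, -0.0]], "jaw": [0, 0, 0, 0, 0]}
end [0.5341 0.0132 0.0491] 15
```

Call:
play_rows(
  rotation=[
    [0, 0, 0],
    [0, 0, 0],
    [0, 0, 0],
    [0, 0, 0],
    [0, 0, 0],
  ],
  xyz=[
    [-2.3, 0, 0.3],
    [-2.4, 0, 0.3],
    [-2.4, 0, 0.3],
    [-2.3, 0, 0.3],
    [-2.4, 0, 0],
  ],
  jaw=[0, 0, 0, 0, 0],
)

```text
time: 16.45
tcp_pos: [0.5458, 0.1117, 0.2]
tcp_rot: [-1.574, -0.002, -1.716]
ft_force: [0.7, -1.0, -0.1]
gripper_width: 0.007
```

Call:
play_rows(
  rotation=[
    [0, 0, 0],
    [0, 0, 0],
    [0, 0, 0],
    [0, 0, 0],
    [0, 0, 0],
  ],
  xyz=[
    [0, 2.3, 0],
    [0, 2.3, 0],
    [0, 2.3, 0],
    [0, 2.3, 0],
    [0, 2.3, 0],
  ],
  jaw=[0, 0, 0, 0, 0],
)

```text
time: 16.95
tcp_pos: [0.545, 0.1109, 0.0843]
tcp_rot: [-1.574, -0.001, -1.715]
ft_force: [0.7, 0.5, 0.6]
gripper_width: 0.01
```

```bash
cat > lid.py <<'E'
from h import *
import sys
where()
for n in("side","top"):
    f=grab(n);save(f,n+sys.argv[1]);P=w2t(cloud(f));hsv=cv2.cvtColor(f["image"],cv2.COLOR_RGB2HSV)
    m=((cv2.inRange(hsv,(0,130,40),(8,255,255))|cv2.inRange(hsv,(172,130,40),(180,255,255)))>0)&(abs(P[...,0])<.09)&(P[...,1]>.03)&(P[...,1]<.2)&(P[...,2]>.03)
    p=P[m]
    if len(p):
        hi=p[np.hypot(p[:,1]-.152,p[:,2]-.06)>.04]; a=np.arctan2(hi[:,2]-.06,.152-hi[:,1])
        print(n,len(p),len(hi),"angle",np.median(a).round(3) if len(hi) else "",np.percentile(p,3,0).round(3),np.percentile(p,97,0).round(3))
    else: print(n,0)
E
python3 lid.py 13.png
```

```text
t 16.95 tray [-0.0029  0.205   0.0843] F [0.7 0.5 0.6] w 0.01
side 1283 653 angle 1.647 [-0.078  0.149  0.062] [0.07  0.16  0.135]
top 149 97 angle 1.654 [-0.001  0.149  0.066] [0.074 0.161 0.135]
```

Call:
play_rows(
  rotation=[
    [0, 0, 0],
    [0, 0, 0],
    [0, 0, 0],
    [0, 0, 0],
    [0, 0, 0],
  ],
  xyz=[
    [0.9, -0.1, 0],
    [0.9, -0.1, 0],
    [0.9, -0.1, 0],
    [0.8, 0, 0],
    [0.7, 0, 0],
  ],
  jaw=[0, 0, 0, 0, 0],
)

```text
time: 17.55
tcp_pos: [0.5415, 0.0693, 0.0908]
tcp_rot: [-1.569, 0.001, -1.716]
ft_force: [0.4, 0.7, -0.4]
gripper_width: 0.005
```

Call:
play_rows(
  rotation=[
    [0, 0, 0],
    [0, 0, 0],
    [0, 0, 0],
    [0, 0, 0],
    [0, 0, 0],
  ],
  xyz=[
    [0.5, 0, 0],
    [0.5, 0.1, 0],
    [0.5, 0.1, 0],
    [0.45, 0.15, 0],
    [0.45, 0.15, 0],
  ],
  jaw=[0, 0, 0, 0, 0],
)

```text
time: 18.05
tcp_pos: [0.5372, 0.046, 0.0846]
tcp_rot: [-1.571, -0.0, -1.715]
ft_force: [0.4, 1.8, 0.5]
gripper_width: 0.001
```

```bash
python3 lid.py 14.png
```

```text
t 18.05 tray [-0.0015  0.1396  0.0846] F [0.4 1.8 0.5] w 0.001
side 270 185 angle 1.159 [-0.08   0.118  0.061] [0.063 0.154 0.133]
top 0
```

Call:
play_rows(
  rotation=[
    [0, 0, 0],
    [0, 0, 0],
    [0, 0, 0],
    [0, 0, 0],
    [0, 0, 0],
  ],
  xyz=[
    [0.45, 0.2, 0],
    [0.4, 0.3, 0],
    [0.4, 0.3, 0],
    [0.4, 0.3, 0],
    [0.4, 0.4, 0],
  ],
  jaw=[0, 0, 0, 0, 0],
)

```text
time: 18.65
tcp_pos: [0.5343, 0.0255, 0.0695]
tcp_rot: [-1.571, -0.0, -1.715]
ft_force: [0.2, 0.1, 0.1]
gripper_width: 0.006
```

Call:
play_rows(
  rotation=[
    [0, 0, 0],
    [0, 0, 0],
    [0, 0, 0],
    [0, 0, 0],
    [0, 0, 0],
  ],
  xyz=[
    [0.4, 0.4, 0],
    [0.3, 0.4, 0],
    [0.3, 0.4, 0],
    [0.3, 0.4, 0],
    [0.2, 0.4, 0],
  ],
  jaw=[0, 0, 0, 0, 0],
)

```text
time: 19.15
tcp_pos: [0.532, 0.0109, 0.0494]
tcp_rot: [-1.571, -0.0, -1.715]
ft_force: [-0.3, 1.4, 0.9]
gripper_width: 0.001
```

```bash
python3 lid.py 15.png
```

```text
t 19.15 tray [-0.0016  0.1041  0.0494] F [-0.3  1.4  0.9] w 0.001
side 590 322 angle 0.342 [-0.079  0.078  0.062] [0.006 0.152 0.087]
top 0
```

Call:
play_rows(
  rotation=[
    [0, 0, 0],
    [0, 0, 0],
    [0, 0, 0],
    [0, 0, 0],
    [0, 0, 0],
  ],
  xyz=[
    [0.1, 0.4, 0],
    [0.1, 0.4, 0],
    [0.1, 0.4, 0],
    [0, 0.3, 0],
    [0, 0.2, 0],
  ],
  jaw=[0, 0, 0, 0, 0],
)

```text
time: 19.75
tcp_pos: [0.5316, 0.008, 0.0324]
tcp_rot: [-1.571, -0.0, -1.715]
ft_force: [-0.1, -1.3, 0.6]
gripper_width: 0.005
```

Call:
play_rows(
  rotation=[
    [0, 0, 0],
    [0, 0, 0],
    [0, 0, 0],
    [0, 0, 0],
    [0, 0, 0],
  ],
  xyz=[
    [0, 0.1, 0],
    [0, 0.1, 0],
    [0, 0.1, 0],
    [0, 0, 0],
    [0, 0, 0],
  ],
  jaw=[0, 0, 0, 0, 0],
)

```text
time: 20.25
tcp_pos: [0.5316, 0.0081, 0.0303]
tcp_rot: [-1.571, 0.0, -1.715]
ft_force: [-2.2, -0.8, 5.6]
gripper_width: 0.007
```

```bash
python3 lid.py 16.png
```

```text
t 20.25 tray [-0.0017  0.1013  0.0303] F [-2.2 -0.8  5.6] w 0.007
side 581 346 angle 0.029 [-0.079  0.073  0.058] [0.008 0.15  0.066]
top 0
```

Call:
play_rows(
  rotation=[
    [0, 0, 0],
    [0, 0, 0],
    [0, 0, 0],
    [0, 0, 0],
    [0, 0, 0],
  ],
  xyz=[
    [0, 0.1, 0],
    [0, 0.1, 0],
    [0, 0, 0],
    [0, 0, 0],
    [0, 0, 0],
  ],
  jaw=[0, 0, 0, 0, 0],
)

```text
time: 20.85
tcp_pos: [0.5318, 0.0082, 0.03]
tcp_rot: [-1.571, 0.001, -1.715]
ft_force: [-7.8, -0.2, 22.2]
gripper_width: 0.005
```

Call:
play_rows(
  rotation=[
    [0, 0, 0],
    [0, 0, 0],
    [0, 0, 0],
    [0, 0, 0],
    [0, 0, 0],
  ],
  xyz=[
    [0, -0.5, 0],
    [0, -2, 0],
    [0, -3, 0],
    [0, -4, 0],
    [0, -4, 0],
  ],
  jaw=[0, 0, 0, 0, 0],
)

```text
time: 21.35
tcp_pos: [0.5311, 0.0083, 0.1638]
tcp_rot: [-1.572, -0.0, -1.715]
ft_force: [1.0, 0.0, 0.3]
gripper_width: 0.004
```

Call:
play_rows(
  rotation=[
    [0, 0, 0],
    [0, 0, 0],
    [0, 0, 0],
    [0, 0, 0],
    [0, 0, 0],
  ],
  xyz=[
    [-4, -1, 0],
    [-4, 0, 0],
    [-4, 0, 0],
    [-4, 0, 0],
    [0, 0, 0],
  ],
  jaw=[0, 0, 0, 0, 0],
)

```text
time: 21.85
tcp_pos: [0.554, 0.175, 0.1727]
tcp_rot: [-1.571, 0.004, -1.705]
ft_force: [-0.4, -0.2, 0.1]
gripper_width: -0.001
```

```bash
python3 lid.py 17.png
python3 - <<'E'
import cv2,numpy as np
a=cv2.imread("pics/side17.png")[170:370,270:510];b=cv2.imread("pics/top17.png")[150:350,250:490]
cv2.imwrite("pics/c17.png",cv2.resize(np.hstack([a,b]),None,fx=1.66,fy=2,interpolation=2))
E
```

```text
t 21.85 tray [-0.003   0.2697  0.1727] F [-0.4 -0.2  0.1] w -0.001
side 2690 1206 angle 0.033 [-0.076  0.081  0.058] [0.072 0.152 0.066]
top 2900 1286 angle 0.068 [-0.075  0.081  0.06 ] [0.073 0.152 0.068]
```

View pics/c17.png

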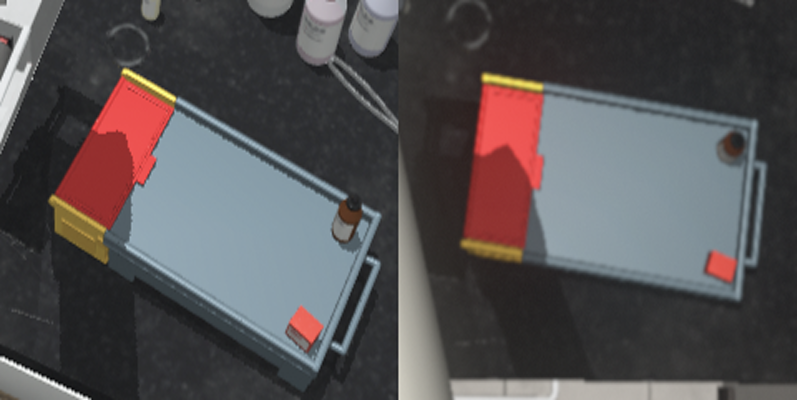

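Run:
```python
from h import *
for n in("side","top"):
    f=grab(n);P=w2t(cloud(f));hsv=cv2.cvtColor(f["image"],cv2.COLOR_RGB2HSV)
    red=((cv2.inRange(hsv,(0,130,40),(8,255,255))|cv2.inRange(hsv,(172,130,40),(180,255,255)))>0)
    for k,m in(("lid",red&(abs(P[...,0])<.07)&(P[...,1]>.09)&(P[...,1]<.145)&(abs(P[...,2]-.06)<.015)),("deck",(abs(P[...,0])<.07)&(P[...,1]>-.1)&(P[...,1]<.06)&(abs(P[...,2]-.056)<.008))):
        p=P[m]; c=np.polyfit(p[:,1],p[:,2],1); print(n,k,"slope",-c[0].round(4),"z",np.median(p[:,2]).round(4))
    if n=="side":
        m=red&(P[...,1]<-.1)&(P[...,1]>-.18)&(abs(P[...,0])<.1)&(P[...,2]>.06);print("carton",np.median(P[m],0).round(4))
```

```text
side lid slope 0.0003 z 0.0617
side deck slope 0.0004 z 0.0558
carton [-0.0647 -0.152   0.0817]
top lid slope -0.0004 z 0.0637
top deck slope -0.0002 z 0.0578
```

The lid is flat: its slope is under 0.001 rad and it sits 5.9 mm above the deck. The carton hasn't moved, so I'm handing in.

```bash
python3 -c "
from plant import manip
print(manip.close_job())"
```

```text
the job is handed in; nothing more can be done
None
```

The job is done and handed in at about 22 s. Both syringes and the stopper are in the sharps box, and the lid is pressed shut. Everything was pushed; nothing was picked up.

**What I did:**
- **Syringes:** I swept both into the box together with the opened fingertips.
- **Stopper:** I swept it in with the fingers nearly closed.
- **Lid:** I pushed it over from outside and pressed it down, with 22 N at the end.

**Last checks:**
- **Lid:** its slope is under 0.001 rad in both cameras, and its face is 5.9 mm above the deck. A rougher angle estimate from the top camera gave 0.068 rad, above the 0.06 limit. That estimate includes the lid's thickness and a 2 mm camera height offset, so I trusted the slope.
- **Contents, last seen before the lid closed:** the green-capped syringe lay flat on the box floor. The stopper rested on the syringes, with its top about 16 mm below the deck.
- **Blue-capped syringe:** only a sliver of it was visible, tight against the near wall of the box, so I never measured its centre.
- **Dropper and carton:** the carton measured within 1 mm of its starting place. The dropper looked upright and in place in the final pictures, but I did not measure it again.
- **Slide carton and timer:** I never went near either of them, but I did not check them again at the end.

**What went wrong:** the first sweep passed over the syringes without touching anything. The real fingertips sit about 30 mm higher than the reported tool position. I allowed for this from the camera depth and a slow descent with force checks, then repeated the sweep.

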